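Work the toothed locking wedge out of its keepers and prop the gear cover open

TASK

The orange toothed wedge locks down the grey cover of the gear drive. Work it loose by pulling its eye a little to one side and then to the other, easing it outwards each time and never forcing it, until it is right out of the blue keepers, and leave it lying flat, clear of them. Then raise the stiff cover, which has an orange handle, to about 60 degrees from closed and leave it standing there, without disturbing the other things on the bench.

Things in the scene. Friction and masses are not known exactly. Their poses are not given: they have to be found in the camera images.
- fixture: Gear drive on an aluminium base plate 12 mm thick, fixed to the bench; origin on the bench surface, z up, +x away from the robot, +y the way the wedge comes out. A strip 80 mm wide (x -135 to -55, y -102 to 275) carries two blue keepers (bridges) centred on x = -95, which hold the wedge down. The grey cover stands on x -55 to 62, y -90 to 40.
- gate (a point): Outer keeper: middle of the opening under it, on the deck (12 mm above the bench), axes as the fixture's. The wedge comes out here towards +y. 42 mm between the legs (legs 10 mm wide, 8 mm thick along y), top 34 mm above the deck; an orange sprung pad in its roof presses on the wedge with about 4 N. Beyond it (+y) lies the empty landing deck, 240 mm long.
- inner_keeper (a point): Inner keeper: middle of the opening under it, on the deck, 77 mm from the gate along -y. 26 mm between its legs, 8 mm thick along y, top 30 mm above the deck. The wedge's narrow end lies in it at the start and leaves it last.
- wedge_eye (a point): Centre, half-way up, of the eye at the wedge's outer end: an upright ring, open above and below, 48 mm inside, 60 mm outside, 30 mm high. Shut fingers dipped into it can pull the wedge any way without grasping. Axes are the wedge's: y from tip to eye, x to its far side, z up. At the start about 44 mm outside the gate, 27 mm above the bench.
- wedge: The loose orange wedge (about 120 g, 209 mm long, 18 mm thick), tapering from 29 mm wide beside the eye to 18 mm at the tip; origin on its underside, 44 mm from the eye's centre towards the tip. Three teeth, 6 mm thick, slanting a little back, reach 24 mm from its centre line; their outer corners lie at y = -13 on the near (-x) side, -39 on the far (+x) side, -65 on the near side.
- wedge_tip (a point): The wedge's tip, half-way up, 179 mm from the eye's centre. A tooth catches on the gate's leg of its own side unless the wedge is shifted there 3 to 7 mm to the other: eye to the far side for the near teeth, to the near side for the far one, then out till the next catches (some 26 mm); ease back in a few mm while swinging over. Pulls of about 10 to 15 N do it. Out: tip over 10 mm beyond the gate.
- cover_handle (a point): Centre of the orange bar handle of the cover: a round bar 12 mm thick along the fixture's y, 84 mm long, on two end legs, its centre 38 mm above the cover's top (95 mm above the bench while closed), clear space below. It moves with the cover.
- cover_hinge (a point): Middle of the cover's hinge line, 12 mm above the bench; the line runs along the fixture's y. The closed handle is 95 mm nearer to the robot (fixture -x) and 83 mm higher.
- cover (a joint): Angle of the grey cover (130 mm wide, 115 mm deep, 45 mm high, about 0.35 kg), rad: 0 closed, grows as the near edge rises, 1.047 is 60 degrees, stop at 1.9. The hinge is stiff: the cover stays where it is left and takes about 4 to 9 N at the handle. It cannot be raised while the wedge lies in the keepers, over its tongue.
- gear: Bystander: orange gear wheel, 98 mm across, 10 mm thick, lying flat; origin under its centre.
- pulley: Bystander: grey belt pulley, 84 mm across, 22 mm high, lying flat; origin under its centre.
- driver: Bystander: screwdriver 190 mm long, lying; origin under its middle.
- glue: Bystander: bottle 52 mm across, 130 mm high; origin under its centre.
- cup: Bystander: blue mug 80 mm across, 90 mm high; origin under its centre.
There are look-alikes about, which are no part of the job. Leave any purple or yellow look-alike of the wedge alone.

How it is judged:
On the way, in this order (a step that is already met when the one before it is completed fails the run):
1. the wedge is right out of the outer keeper while the cover is still closed (y of wedge_tip in the frame of gate above 0.01 m and value of joint cover below 0.12 rad), for 0.2 s.
2. the cover is raised to about 60 degrees (value of joint cover between 0.9 and 1.19 rad), for 0.2 s.
At the end, for the whole second after the job is handed in: The wedge lies flat (within 0.2 rad, tip under 35 mm up), at rest, its tip over 10 mm beyond the outer keeper's middle on the way out, or wholly on the robot's side (tip 50, eye 70 mm or more from the gate along -x); the cover stands still at 60 degrees, give or take 8 (0.90 to 1.19 rad) (all of step 2 and (y of wedge_tip in the frame of gate above 0.01 m or (x of wedge_tip in the frame of gate below -0.05 m and x of wedge_eye in the frame of gate below -0.07 m)) and angle between wedge_tip's own z axis and vertical below 0.2 rad and height (world z) of wedge_tip below 0.035 m and linear speed of wedge below 0.02 m/s and velocity of joint cover between -0.05 and 0.05 rad/s); the robot touches nothing.
It fails at once if the wedge is forced: pressed on the fixture with more than 120 N (contact force between wedge and fixture above 120 N).
It fails at once if another thing on the bench is disturbed: moved by more than 30 mm (distance of any of gear, pulley, driver, glue, cup from where it was at the start of the episode above 0.03 m).
It also fails if it takes over 72 s, if anything falls off the work surface, if the arm or the gripper's body presses on something with over 40 N, if the wrist force passes 120 N, or if a joint passes its speed limit or range.

ROBOT

A 6-joint arm with a two-finger parallel gripper is mounted at the origin on the work surface. World frame = base frame: x ahead of the robot, y to its left, z up, the work surface at z = 0. Lengths are in m, angles in rad, forces in N, time in s.
With the tool pointing down it reaches from about 0.3 to 0.875 m from the base axis. Payload 6.4 kg.
Tool frame: the origin (TCP) lies where the fingers leave the gripper's body, on its centre line; the fingertips stand 73 mm ahead of it and the grasp point (between the pads) lies 54 mm ahead of it; z points along the fingers, y is the line along which they close (so a half turn about z gives the same grasp; the last joint's range is limited). The gripper opens to 85 mm and grips with 20 to 120 N. Pads are 22 mm wide; open, the fingers measure 114 mm over their backs; the gripper's body (76 mm by 85 mm) begins 54 mm behind the grasp point. The pads swing forward as they close: fully open they stand 13 mm farther back than shut.
Start: joints at [0.989, 0.181, 1.607, -0, 1.354, -0.206], TCP at [0.211, 0.535, 0.304] pointing down, gripper open.
Joint ranges: [-2.99, 2.99], [-0.89, 2.07], [0.3, 2.58], [-1.14, 4.28], [0, 2.63], [-3.12, 3.12]. Speed limits (rad/s): [2.57, 2.57, 3.01, 3.14, 3.14, 3.14].

INTERFACE

Orientations are given as a unit quaternion [w, x, y, z].
In Python, from bench import ctrl gives the robot as it stands.
- The arm moves only by the tool carry_out, never from a script. Its argument "steps" is one flat list of numbers, 7 for each row, row after row: the shift along the tool's x, y, z in m, then the turn, a rotation vector about the tool's x, y, z in rad, then the opening, from 0 (shut) to 1 (fully open). In form: [dx, dy, dz, wx, wy, wz, claw, dx, dy, dz, wx, wy, wz, claw, ...]. A call has 1 to 20 rows; each row is the pose to reach, as a shift and turn from the pose commanded when the call began, along the tool's axes at that moment; what a row does not reach only later rows make up. A row lasts 1/10 s, in which the tool goes at most 50 mm and 8.59 degrees, less where a joint would pass 70% of its speed; a pose out of reach is approached as far as the arm can. A call with a gripper value outside its range is refused whole. The fingers move at their own pace and stop on an object; the grip force is fixed at half the most. Time passes only in rows, so rows that repeat a pose let the fingers close. It gives the time, the measured TCP pose, the force, the opening and the grip force at its end, in the units of the state.
- ctrl.get_obs(): the state, without advancing time (a new reading comes with each control period).
- ctrl.camera(name): name is "scene" or "top"; returns the picture (400x640x3 uint8, red, green, blue); there is no depth.
- ctrl.camera_params(name): a dict with "vertical_fov" (degrees; the focal length in pixels is half the picture's height over the tangent of half this angle, whatever the lens; pixels are square), "cx", "cy" (the principal point, pixels), "cam_to_world" (4x4, takes a point from camera to world coordinates). Camera axes: x right, y down, z forward; pixel columns grow to the right and rows downward; lengths in m; the calibration is good to about 2 mm. A picture is of the moment at which its call begins. camera_params takes no time and is no camera call.
- ctrl.hand_in(): hands the job in; it is judged then, once.
The state is a dict: "time_s": time; "q": joint angles; "dq": joint speeds; "joint_efforts": joint torques, N m; "eef_pos": TCP position; "eef_rot": TCP orientation; "wrist_force": force on the tool from outside, world axes, zero at the start; "torque": the same for the moment, N m; "opening": opening from 0.0 (shut) to 1.0 (fully open); "grasp_force": force on a finger pad.
Only numpy, scipy, OpenCV 4.12 (cv2) and the standard library are available. Lean on these libraries where they do the work, as an engineer would, in place of code of your own. Each camera call takes 0.05 s, during which the arm holds its last target. There are 200 camera calls.

## Working session

There is one attempt and no reset: what is moved stays moved. The work goes in short steps, Python scripts to look and compute and a tool call to move; the robot and the scene stay as the last step left them, time stands still between calls to the robot, and variables do not carry over. Pictures are saved under pics/ and viewed, at most 10 in all, crops included, and the job is handed in when it is done.

Besides the shell and the picture viewer there is one more tool, called after "Call:" as a command line: name --argument value ..., lists and objects as JSON in quotes. carry_out: Moves the arm, as the interface text tells. Its arguments: {"type":"object","properties":{"steps":{"type":"array"}},"required":["steps"]}

```bash
mkdir -p pics; ls; cat > h.py <<'E'
import numpy as np, cv2
from bench import ctrl
def K(n):
    p=ctrl.camera_params(n); f=200/np.tan(np.radians(p["vertical_fov"])/2); return p,f
def ray(n,u,v,z):
    p,f=K(n); T=np.array(p["cam_to_world"]); d=T[:3,:3]@np.array([(u-p["cx"])/f,(v-p["cy"])/f,1]); o=T[:3,3]
    return o+d*(z-o[2])/d[2]
def proj(n,P):
    p,f=K(n); T=np.array(p["cam_to_world"]); c=T[:3,:3].T@(np.array(P)-T[:3,3]); return c[0]/c[2]*f+p["cx"],c[1]/c[2]*f+p["cy"]
def snap(n,name):
    im=np.array(ctrl.camera(n)); cv2.imwrite(f"pics/{name}.png",im[:,:,::-1]); return im
E
python3 - <<'E'
from h import *
for n in("scene","top"):
    snap(n,n+"0"); p,f=K(n); print(n,f,p["cx"],p["cy"],np.round(p["cam_to_world"],3).tolist())
print(ctrl.get_obs())
E
```

```text
pics
scene 382.0288696559309 316.3956924049951 207.1600227195453 [[0.77, 0.509, -0.384, 0.98], [0.638, -0.609, 0.471, -0.615], [0.006, -0.608, -0.794, 1.074], [0.0, 0.0, 0.0, 1.0]]
top 500.0695901073544 316.436885614745 191.15569770127777 [[-0.007, -0.992, 0.128, 0.284], [-1.0, 0.006, -0.006, -0.008], [0.005, -0.128, -0.992, 1.542], [0.0, 0.0, 0.0, 1.0]]
{'time_s': 0.1, 'q': array([ 9.88691251e-01,  1.81433237e-01,  1.60790146e+00,  1.00277751e-05,
        1.35379304e+00, -2.06304626e-01]), 'dq': array([-0.00227105, -0.00042812, -0.00159338, -0.00102992, -0.00045136,
       -0.00148159]), 'joint_efforts': array([ 1.39954253e-03, -4.45882022e+01, -3.52236342e+01, -1.65221295e-04,
        4.13852278e-03,  2.52483090e-05]), 'eef_pos': array([0.21080621, 0.53455648, 0.30309616]), 'eef_rot': array([-2.99313359e-04,  1.86797501e-01,  9.82398139e-01, -7.06793814e-04]), 'wrist_force': array([ 0.37590502,  0.02160761, -0.09566815]), 'torque': array([-0.04174589, -0.06310132, -0.01886661]), 'grasp_force': 0.0, 'opening': 0.9972249513828905}
```

View pics/top0.png

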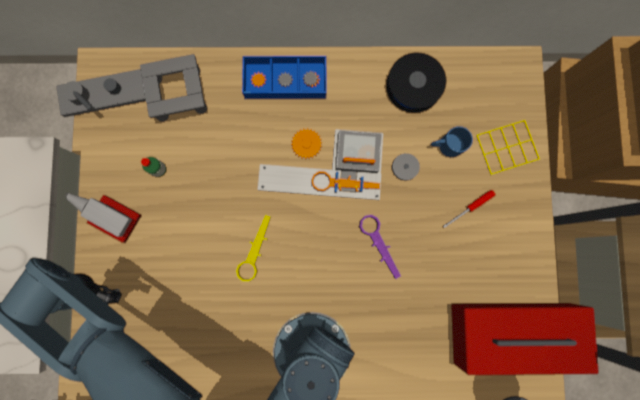

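View pics/scene0.png

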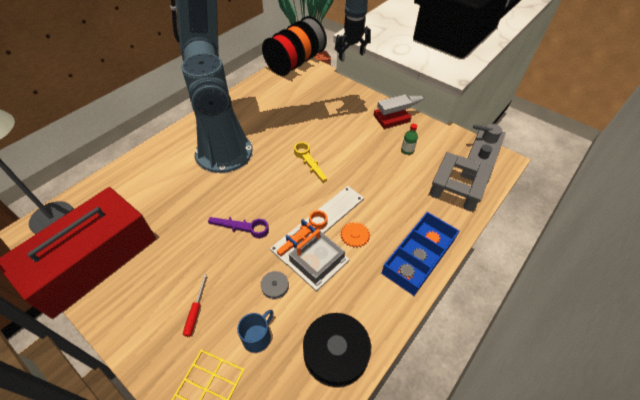

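The top view shows the orange wedge's eye at about (321,182), its tip at (379,186), the strip from (259,166) to (381,198), and the cover at (358,150). The purple and yellow look-alikes lie nearer the robot. The scene view agrees: eye at (318,219), cover at (318,255).

```bash
python3 - <<'E'
from h import *
im=cv2.imread("pics/top0.png"); hsv=cv2.cvtColor(im,cv2.COLOR_BGR2HSV)
roi=np.zeros(im.shape[:2],np.uint8); roi[120:210,250:395]=255
w=cv2.inRange(hsv,(0,0,170),(179,45,255))&roi
cs,_=cv2.findContours(w,cv2.RETR_EXTERNAL,cv2.CHAIN_APPROX_NONE)
for c in sorted(cs,key=cv2.contourArea)[-2:]:
    a=cv2.approxPolyDP(c,3,True)[:,0]; print("white",cv2.contourArea(c),[(p.tolist(),ray("top",*p,0.012)[:2].round(3).tolist()) for p in a])
o=cv2.inRange(hsv,(8,150,120),(22,255,255))&roi
n,l,s,c=cv2.connectedComponentsWithStats(o)
for i in range(1,n):
    if s[i,4]>8: print("orange",s[i],c[i].round(1),ray("top",*c[i],0.03)[:2].round(3))
# eye hole
cs,h=cv2.findContours(o,cv2.RETR_CCOMP,cv2.CHAIN_APPROX_NONE)
for c,hh in zip(cs,h[0]):
    if hh[3]>=0 and len(c)>15: (u,v),r=cv2.minEnclosingCircle(c); print("hole",u,v,r,ray("top",u,v,0.027)[:2].round(4))
b=cv2.inRange(hsv,(100,100,40),(130,255,255))&roi
n,l,s,c=cv2.connectedComponentsWithStats(b)
for i in range(1,n):
    if s[i,4]>4: print("blue",s[i],c[i].round(1),ray("top",*c[i],0.044)[:2].round(3))
cv2.imwrite("pics/crop.png",cv2.resize(im[125:210,250:390],None,fx=5.5,fy=5.5,interpolation=cv2.INTER_CUBIC))
E
```

```text
white 423.5 [([345, 137], [0.652, -0.108]), ([345, 150], [0.61, -0.108]), ([352, 146], [0.623, -0.13]), ([357, 150], [0.61, -0.145]), ([356, 156], [0.591, -0.142]), ([373, 156], [0.591, -0.195]), ([373, 138], [0.648, -0.196])]
white 1571.0 [([260, 165], [0.564, 0.157]), ([258, 189], [0.489, 0.162]), ([263, 184], [0.505, 0.147]), ([267, 190], [0.486, 0.135]), ([379, 197], [0.462, -0.211]), ([379, 190], [0.484, -0.211]), ([369, 189], [0.487, -0.18]), ([361, 193], [0.475, -0.155]), ([338, 190], [0.485, -0.084]), ([335, 194], [0.472, -0.075]), ([333, 188], [0.491, -0.069]), ([317, 192], [0.479, -0.02]), ([310, 186], [0.498, 0.002]), ([310, 178], [0.523, 0.002]), ([318, 169], [0.551, -0.023])]
orange [291 128  31  31 741] [306.1 143.1] [0.629 0.013]
orange [343 157  32   7 117] [359.4 159.9] [ 0.575 -0.151]
orange [312 172  48  19 321] [339.3 182.4] [ 0.506 -0.088]
orange [364 182  16   7  90] [371.3 184.9] [ 0.497 -0.185]
hole 321.0 181.0 9.219644546508789 [ 0.5107 -0.0319]
blue [336 173   2   5   8] [336.4 174.6] [ 0.527 -0.078]
blue [361 178   2   3   6] [361.5 179. ] [ 0.514 -0.155]
blue [360 182   2   9  11] [360.8 186.6] [ 0.49  -0.152]
blue [335 185   2   7  12] [335.5 188. ] [ 0.487 -0.075]
```

View pics/crop.png

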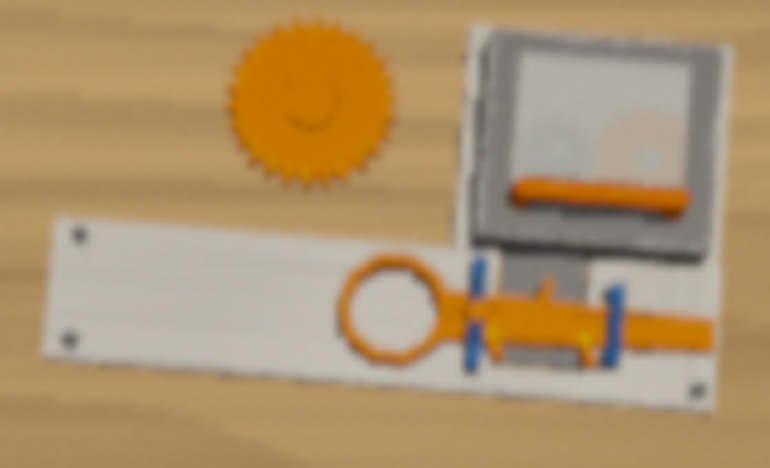

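Call:
carry_out --steps '[-0.03,-0.025,0,0,0,0.08,0,-0.07,-0.06,0,0,0,0.2,0,-0.11,-0.095,0,0,0,0.3,0,-0.15,-0.13,0.02,0,0,0.4,0,-0.19,-0.16,0.04,0,0,0.5,0,-0.23,-0.195,0.06,0,0,0.6,0,-0.27,-0.23,0.08,0,0,0.7,0,-0.31,-0.265,0.1,0,0,0.8,0,-0.35,-0.3,0.11,0,0,0.9,0,-0.39,-0.335,0.12,0,0,1.0,0,-0.43,-0.37,0.13,0,0,1.1,0,-0.46,-0.395,0.133,0,0,1.2,0,-0.48,-0.41,0.133,0,0,1.265,0,-0.487,-0.416,0.133,0,0,1.265,0,-0.487,-0.416,0.133,0,0,1.265,0,-0.487,-0.416,0.133,0,0,1.265,0,-0.487,-0.416,0.133,0,0,1.265,0,-0.487,-0.416,0.133,0,0,1.265,0]'

```text
time_s: 1.9
eef_pos: [0.5108, -0.0295, 0.1709]
eef_rot: [-0.0, 0.731, 0.683, -0.0]
wrist_force: [0.5, 0.5, -0.8]
opening: -0.002
grasp_force: 0.0
```

```bash
cat >> h.py <<'E'
from scipy.spatial.transform import Rotation as R
def rot(q): return R.from_quat([q[1],q[2],q[3],q[0]]).as_matrix()
def wedge(name,save=True):
    "fixture-frame info"
    im=snap("scene",name)
E
python3 - <<'E'
from h import *
snap("scene","s1"); o=ctrl.get_obs(); M=rot(o["eef_rot"]); print(o["eef_pos"],M.round(3),o["q"].round(2),o["wrist_force"])
im=cv2.imread("pics/s1.png")
tip=np.array(o["eef_pos"])+M[:,2]*.073
print(proj("scene",tip), proj("scene",[.5107,-.032,.042]))
# hole from scene image 0
im=cv2.imread("pics/scene0.png");hsv=cv2.cvtColor(im,cv2.COLOR_BGR2HSV)
m=cv2.inRange(hsv,(5,150,100),(22,255,255)); m[:,:]*=1; r=np.zeros_like(m); r[190:270,270:350]=255; m&=r
cs,h=cv2.findContours(m,cv2.RETR_CCOMP,cv2.CHAIN_APPROX_NONE)
for c,hh in zip(cs,h[0]):
    x=cv2.boundingRect(c); print(x,hh[3],ray("scene",x[0]+x[2]/2,x[1]+x[3]/2,.027).round(4), cv2.contourArea(c))
# handle triangulation
P=[]
for n,px in (("top",(359.4,159.9)),): print(ray(n,*px,.095))
E
```

```text
[ 0.51090811 -0.02958476  0.17097258] [[ 0.068  0.998 -0.   ]
 [ 0.998 -0.068  0.   ]
 [ 0.    -0.    -1.   ]] [-0.29  0.21  1.87  0.    1.06 -0.22] [-0.50898782 -0.9776121  -0.05998805]
(np.float64(318.36439164801254), np.float64(206.5189581827733)) (np.float64(317.6887488564007), np.float64(217.14874822148354))
(277, 240, 16, 16) -1 [ 0.5012 -0.1841  0.027 ] 98.5
(340, 222, 10, 24) -1 [ 0.616  -0.0187  0.027 ] 142.5
(290, 210, 37, 45) -1 [ 0.5203 -0.0909  0.027 ] 609.5
(307, 232, 5, 5) 2 [ 0.5279 -0.0948  0.027 ] 8.5
(307, 224, 10, 9) 2 [ 0.519  -0.0714  0.027 ] 40.0
(311, 215, 15, 10) 2 [ 0.5135 -0.0309  0.027 ] 94.0
[ 0.5626842  -0.14439111  0.095     ]
```

Call:
carry_out --steps '[-0.001,0,0.03,0,0,0,0,-0.001,0,0.06,0,0,0,0,-0.001,0,0.079,0,0,0,0,-0.001,0,0.079,0,0,0,0,-0.001,0,0.079,0,0,0,0]'

```text
time_s: 2.45
eef_pos: [0.5113, -0.0313, 0.0922]
eef_rot: [-0.0, 0.731, 0.682, -0.0]
wrist_force: [1.3, -0.9, 0.8]
opening: -0.003
grasp_force: 0.0
```

Call:
carry_out --steps '[0,0.004,0,0,0,0,0,0,0.008,0,0,0,0,0,0,0.01,0,0,0,0,0,0,0.01,0,0,0,0,0]'

```text
time_s: 2.85
eef_pos: [0.5213, -0.0325, 0.0925]
eef_rot: [-0.0, 0.731, 0.682, -0.0]
wrist_force: [-3.2, 0.1, 2.5]
opening: 0.001
grasp_force: 1.7
```

Call:
carry_out --steps '[0,0.002,0,0,0,0,0,0,0.004,0,0,0,0,0,0,0.004,0,0,0,0,0]'

```text
time_s: 3.15
eef_pos: [0.5246, -0.0328, 0.092]
eef_rot: [-0.001, 0.731, 0.682, -0.001]
wrist_force: [-6.1, -0.2, 4.4]
opening: -0.003
grasp_force: 2.9
```

Call:
carry_out --steps '[0,0.002,0,0,0,0,0,0.004,0.002,0,0,0,0,0,0.008,0.002,0,0,0,0,0,0.008,0.002,0,0,0,0,0]'

```text
time_s: 3.55
eef_pos: [0.528, -0.0254, 0.0921]
eef_rot: [0.001, 0.731, 0.682, -0.0]
wrist_force: [-2.3, -3.1, 0.2]
opening: 0.005
grasp_force: 1.8
```

Call:
carry_out --steps '[0.003,0,0,0,0,0,0,0.006,0,0,0,0,0,0,0.006,0,0,0,0,0,0]'

```text
time_s: 3.85
eef_pos: [0.5285, -0.0195, 0.0922]
eef_rot: [0.001, 0.731, 0.682, -0.0]
wrist_force: [-2.3, -3.3, 0.3]
opening: 0.002
grasp_force: 1.9
```

Call:
carry_out --steps '[0.003,0,0,0,0,0,0,0.006,0,0,0,0,0,0,0.006,0,0,0,0,0,0]'

```text
time_s: 4.15
eef_pos: [0.5289, -0.0134, 0.0921]
eef_rot: [0.0, 0.731, 0.682, -0.0]
wrist_force: [-2.4, -3.9, -0.0]
opening: -0.0
grasp_force: 1.9
```

Call:
carry_out --steps '[0.003,0,0,0,0,0,0,0.006,0,0,0,0,0,0,0.006,0,0,0,0,0,0]'

```text
time_s: 4.45
eef_pos: [0.5293, -0.0072, 0.0921]
eef_rot: [0.0, 0.731, 0.682, -0.0]
wrist_force: [-2.3, -3.5, 0.6]
opening: 0.001
grasp_force: 1.9
```

Call:
carry_out --steps '[0.003,0,0,0,0,0,0,0.005,0,0,0,0,0,0,0.005,0,0,0,0,0,0]'

```text
time_s: 4.75
eef_pos: [0.5296, -0.0023, 0.092]
eef_rot: [0.0, 0.731, 0.682, -0.0]
wrist_force: [-1.5, -4.8, 0.6]
opening: -0.0
grasp_force: 1.9
```

```bash
python3 - <<'E'
from h import *
a=snap("scene","s2");b=snap("top","t2")
c=[cv2.resize(a[180:280,260:360],(560,560),interpolation=2),cv2.resize(b[150:210,290:390],(240,144),interpolation=2)]
c[1]=cv2.copyMakeBorder(c[1],0,416,0,0,cv2.BORDER_CONSTANT)
cv2.imwrite("pics/c2.png",np.hstack(c)[:,:,::-1])
E
```

```text
(no output)
```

View pics/c2.png

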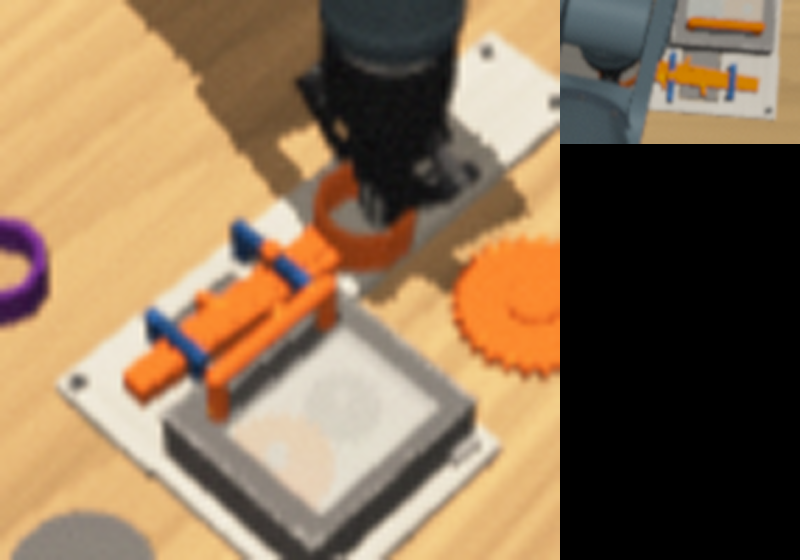

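The wedge is coming out: near tooth 1 is now outside the gate, and the far tooth has still to reach it. I'll carry on to the next catch.

Call:
carry_out --steps '[0.003,0,0,0,0,0,0,0.005,0,0,0,0,0,0,0.005,0,0,0,0,0,0]'

```text
time_s: 5.15
eef_pos: [0.5301, 0.0028, 0.092]
eef_rot: [0.0, 0.731, 0.682, 0.0]
wrist_force: [-1.5, -4.0, 0.5]
opening: 0.002
grasp_force: 1.8
```

Call:
carry_out --steps '[0.003,0,0,0,0,0,0,0.005,0,0,0,0,0,0,0.005,0,0,0,0,0,0]'

```text
time_s: 5.45
eef_pos: [0.5304, 0.0078, 0.092]
eef_rot: [0.0, 0.731, 0.682, 0.0]
wrist_force: [-1.8, -5.2, 0.4]
opening: 0.001
grasp_force: 1.9
```

Call:
carry_out --steps '[-0.003,-0.005,0,0,0,0,0,-0.003,-0.01,0,0,0,0,0,-0.003,-0.015,0,0,0,0,0,-0.003,-0.018,0,0,0,0,0,-0.003,-0.018,0,0,0,0,0]'

```text
time_s: 5.95
eef_pos: [0.5116, 0.0063, 0.092]
eef_rot: [0.0, 0.731, 0.682, 0.0]
wrist_force: [0.4, -2.1, -1.4]
opening: 0.002
grasp_force: 0.5
```

Call:
carry_out --steps '[0,-0.003,0,0,0,0,0,0,-0.006,0,0,0,0,0,0,-0.006,0,0,0,0,0]'

```text
time_s: 6.25
eef_pos: [0.5059, 0.0064, 0.092]
eef_rot: [0.0, 0.731, 0.682, -0.0]
wrist_force: [0.9, -2.2, -0.8]
opening: 0.003
grasp_force: 1.5
```

Call:
carry_out --steps '[0,-0.003,0,0,0,0,0,0,-0.006,0,0,0,0,0,0,-0.006,0,0,0,0,0]'

```text
time_s: 6.55
eef_pos: [0.5001, 0.0064, 0.0921]
eef_rot: [0.001, 0.731, 0.682, -0.0]
wrist_force: [2.3, -5.7, -0.9]
opening: -0.0
grasp_force: 2.7
```

Call:
carry_out --steps '[0,-0.003,0,0,0,0,0,0.003,-0.003,0,0,0,0,0,0.006,-0.003,0,0,0,0,0,0.006,-0.003,0,0,0,0,0]'

```text
time_s: 6.95
eef_pos: [0.4975, 0.0131, 0.0921]
eef_rot: [0.0, 0.731, 0.682, -0.0]
wrist_force: [1.6, -3.5, 0.7]
opening: -0.002
grasp_force: 1.9
```

Call:
carry_out --steps '[0.003,0,0,0,0,0,0,0.006,0,0,0,0,0,0,0.006,0,0,0,0,0,0]'

```text
time_s: 7.25
eef_pos: [0.4979, 0.0191, 0.092]
eef_rot: [0.0, 0.731, 0.682, -0.0]
wrist_force: [1.4, -4.9, 1.9]
opening: 0.003
grasp_force: 1.9
```

Call:
carry_out --steps '[0.003,0,0,0,0,0,0,0.006,0,0,0,0,0,0,0.006,0,0,0,0,0,0]'

```text
time_s: 7.55
eef_pos: [0.4982, 0.0251, 0.092]
eef_rot: [0.0, 0.731, 0.682, -0.0]
wrist_force: [0.4, -4.1, 1.4]
opening: -0.001
grasp_force: 2.0
```

Call:
carry_out --steps '[0.003,0,0,0,0,0,0,0.006,0,0,0,0,0,0,0.006,0,0,0,0,0,0]'

```text
time_s: 7.85
eef_pos: [0.4986, 0.0311, 0.092]
eef_rot: [0.0, 0.731, 0.682, -0.0]
wrist_force: [0.2, -4.9, 1.4]
opening: 0.001
grasp_force: 2.2
```

```bash
python3 - <<'E'
from h import *
a=snap("scene","s3")
cv2.imwrite("pics/c3.png",cv2.resize(a[180:280,260:360],(560,560),interpolation=2)[:,:,::-1])
E
```

```text
(no output)
```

View pics/c3.png

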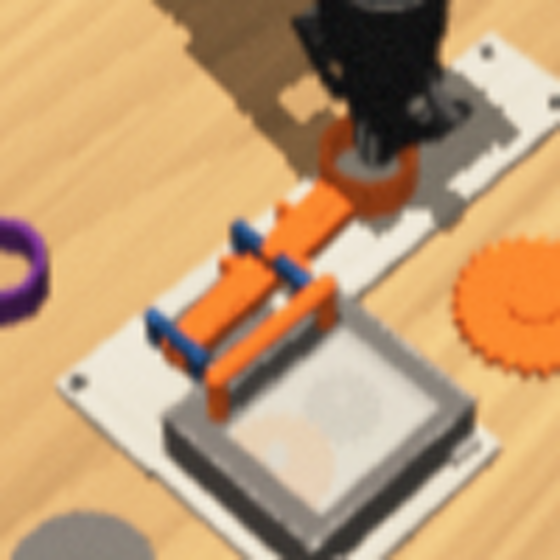

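The far tooth is past the gate. The last near tooth is just inside it, next to the near leg, and the tip is still in the inner keeper. I'll swing to the far side now.

Call:
carry_out --steps '[-0.003,0.005,0,0,0,0,0,-0.003,0.01,0,0,0,0,0,-0.003,0.015,0,0,0,0,0,-0.003,0.02,0,0,0,0,0,-0.003,0.024,0,0,0,0,0,-0.003,0.026,0,0,0,0,0]'

```text
time_s: 8.5
eef_pos: [0.5245, 0.0264, 0.0916]
eef_rot: [-0.0, 0.731, 0.682, -0.0]
wrist_force: [-3.3, -1.5, -1.7]
opening: -0.002
grasp_force: 1.5
```

Call:
carry_out --steps '[0,0.003,0,0,0,0,0,0,0.006,0,0,0,0,0,0,0.006,0,0,0,0,0]'

```text
time_s: 8.8
eef_pos: [0.5309, 0.026, 0.0919]
eef_rot: [0.0, 0.731, 0.682, 0.0]
wrist_force: [-0.3, -1.2, -1.0]
opening: -0.002
grasp_force: 0.6
```

Call:
carry_out --steps '[0.003,0,0,0,0,0,0,0.006,0,0,0,0,0,0,0.006,0,0,0,0,0,0]'

```text
time_s: 9.1
eef_pos: [0.531, 0.0319, 0.0921]
eef_rot: [0.0, 0.731, 0.682, 0.0]
wrist_force: [-1.3, -3.6, 0.0]
opening: -0.002
grasp_force: 1.7
```

Call:
carry_out --steps '[0.003,0,0,0,0,0,0,0.006,0,0,0,0,0,0,0.006,0,0,0,0,0,0]'

```text
time_s: 9.4
eef_pos: [0.5307, 0.0351, 0.0921]
eef_rot: [0.001, 0.731, 0.682, -0.003]
wrist_force: [-7.7, -19.8, 4.2]
opening: -0.002
grasp_force: 9.1
```

Call:
carry_out --steps '[0.003,0,0,0,0,0,0,0.006,0,0,0,0,0,0,0.006,0,0,0,0,0,0]'

```text
time_s: 9.7
eef_pos: [0.5317, 0.0424, 0.092]
eef_rot: [0.001, 0.732, 0.681, -0.0]
wrist_force: [-1.0, -3.1, -1.6]
opening: -0.004
grasp_force: 2.3
```

Call:
carry_out --steps '[0.003,0.001,0,0,0,0,0,0.006,0.001,0,0,0,0,0,0.006,0.001,0,0,0,0,0]'

```text
time_s: 10.0
eef_pos: [0.5332, 0.0501, 0.092]
eef_rot: [0.0, 0.731, 0.682, 0.0]
wrist_force: [0.4, -3.3, -1.1]
opening: 0.001
grasp_force: 2.0
```

Call:
carry_out --steps '[0.003,0,0,0,0,0,0,0.006,0,0,0,0,0,0,0.006,0,0,0,0,0,0]'

```text
time_s: 10.3
eef_pos: [0.5336, 0.0563, 0.092]
eef_rot: [0.0, 0.731, 0.682, 0.0]
wrist_force: [-0.3, -2.3, -1.2]
opening: -0.0
grasp_force: 1.7
```

Call:
carry_out --steps '[0.003,0,0,0,0,0,0,0.006,0,0,0,0,0,0,0.01,0,0,0,0,0,0,0.01,0,0,0,0,0,0]'

```text
time_s: 10.7
eef_pos: [0.5342, 0.0663, 0.0919]
eef_rot: [-0.0, 0.731, 0.682, 0.0]
wrist_force: [0.3, -2.2, -0.7]
opening: -0.004
grasp_force: 1.3
```

Call:
carry_out --steps '[0.008,-0.001,0,0,0,0,0,0.016,-0.002,0,0,0,0,0,0.024,-0.003,0,0,0,0,0,0.032,-0.004,0,0,0,0,0,0.04,-0.005,0,0,0,0,0,0.04,-0.005,0,0,0,0,0]'

```text
time_s: 11.3
eef_pos: [0.5319, 0.107, 0.0919]
eef_rot: [-0.0, 0.731, 0.682, 0.0]
wrist_force: [0.3, -0.8, -0.2]
opening: -0.004
grasp_force: 0.1
```

Call:
carry_out --steps '[0.008,-0.001,0,0,0,0,0,0.016,-0.002,0,0,0,0,0,0.024,-0.003,0,0,0,0,0,0.03,-0.003,0,0,0,0,0,0.03,-0.003,0,0,0,0,0,0.03,-0.003,0,0,0,0,0]'

```text
time_s: 11.9
eef_pos: [0.5312, 0.1366, 0.0919]
eef_rot: [-0.0, 0.731, 0.682, 0.0]
wrist_force: [0.1, -0.1, -0.2]
opening: 0.003
grasp_force: 0.0
```

```bash
python3 - <<'E'
from h import *
a=snap("scene","s4")
cv2.imwrite("pics/c4.png",cv2.resize(a[170:270,270:370],(560,560),interpolation=2)[:,:,::-1])
E
```

```text
(no output)
```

View pics/c4.png

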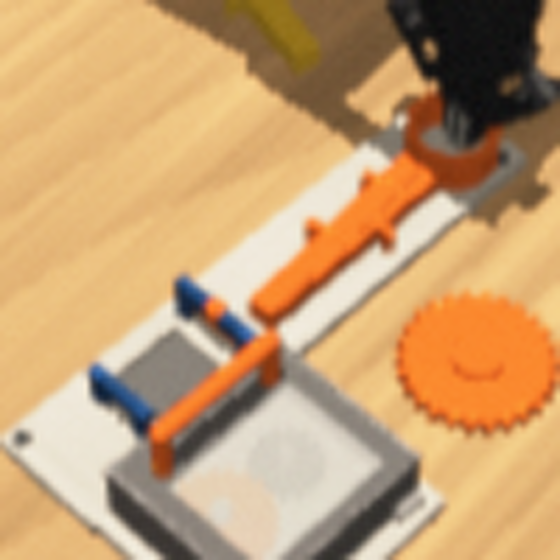

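Tip at crop (262,305), clear of the outer keeper, with the wedge lying flat on the deck. I'll lift out and go above the handle.

Call:
carry_out --steps '[-0.005,0,0,0,0,0,0,-0.005,0,-0.02,0,0,0,0,-0.005,0,-0.05,0,0,0,0,-0.005,0,-0.09,0,0,0,0,-0.005,0,-0.13,0,0,0,0,-0.04,0.008,-0.13,0,0,0,0.3,-0.08,0.016,-0.13,0,0,0,0.6,-0.12,0.024,-0.13,0,0,0,0.6,-0.16,0.032,-0.13,0,0,0,0.6,-0.2,0.04,-0.13,0,0,0,0.6,-0.24,0.046,-0.13,0,0,0,0.6,-0.27,0.051,-0.13,0,0,0,0.6,-0.278,0.051,-0.13,0,0,0,0.6,-0.278,0.051,-0.13,0,0,0,0.6,-0.278,0.051,-0.13,0,0,0,0.6]'

```text
time_s: 13.45
eef_pos: [0.5621, -0.1439, 0.2216]
eef_rot: [-0.001, 0.731, 0.682, 0.0]
wrist_force: [-0.3, 0.2, 0.1]
opening: 0.601
grasp_force: 0.0
```

```bash
python3 - <<'E'
from h import *
print(ray("scene",308.8,239.8,.095),ray("scene",316.8,224.5,.021))
for n,k in (("scene","s5"),("top","t5")):
    snap(n,k)
a=cv2.imread("pics/s5.png")[170:280,255:365]; b=cv2.imread("pics/t5.png")[120:210,250:390]
cv2.imwrite("pics/c5.png",np.hstack([cv2.resize(a,(440,440)),cv2.copyMakeBorder(cv2.resize(b,(340,218)),0,222,0,0,0)]))
o=ctrl.get_obs(); print(o["eef_pos"], proj("scene",[.5627,-.1444,.095]),proj("scene",o["eef_pos"]-np.array([0,0,.06])))
E
```

```text
[ 0.5680529  -0.14453756  0.095     ] [ 0.51824663 -0.04554987  0.021     ]
[ 0.56236338 -0.14326318  0.22177128] (np.float64(307.48486704485333), np.float64(238.81430092855075)) (np.float64(307.3595691585051), np.float64(226.01144583621266))
```

View pics/c5.png

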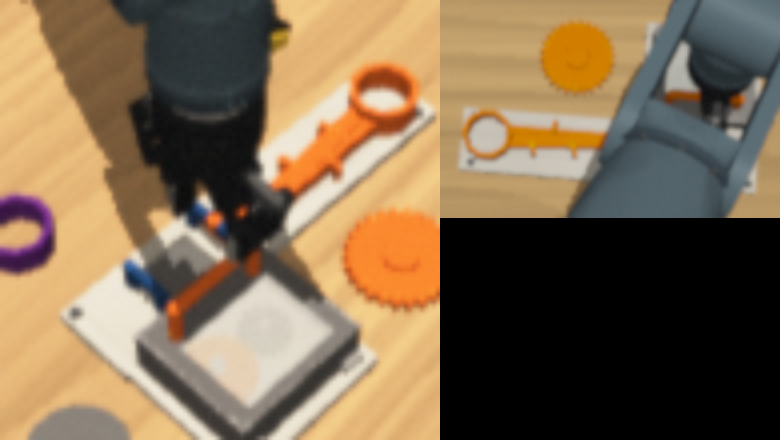

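The wedge lies flat on the landing deck, with its tip about 30 mm past the gate. The gripper is straight above the handle. Now I'll descend and grasp it.

Call:
carry_out --steps '[0,0.002,0.03,0,0,0,0.6,0,0.002,0.055,0,0,0,0.6,0,0.002,0.07,0,0,0,0.6,0,0.002,0.071,0,0,0,0.6,0,0.002,0.071,0,0,0,0.6]'

```text
time_s: 14.05
eef_pos: [0.5648, -0.1443, 0.1512]
eef_rot: [-0.0, 0.731, 0.682, 0.0]
wrist_force: [-0.2, -0.1, 0.2]
opening: 0.599
grasp_force: 0.0
```

Call:
carry_out --steps '[0,0,0,0,0,0,0.3,0,0,0,0,0,0,0.1,0,0,0,0,0,0,0,0,0,0,0,0,0,0,0,0,0,0,0,0,0,0,0,0,0,0,0,0]'

```text
time_s: 14.65
eef_pos: [0.5636, -0.1449, 0.152]
eef_rot: [-0.001, 0.732, 0.682, -0.001]
wrist_force: [-8.0, 1.3, 8.6]
opening: 0.113
grasp_force: 58.5
```

```bash
python3 - <<'E'
import numpy as np
r=np.hypot(95,83);a0=np.degrees(np.arctan2(83,-95));L=56.5
def tcp(p):
    a=np.radians(a0-p);t=np.radians(p/2);return np.array([r*np.cos(a)+L*np.sin(t),-(r*np.sin(a)+L*np.cos(t))])
for p0,ps in((0,range(2,31,2)),(30,list(range(32,61,2)))):
    t=np.radians(p0/2); 
    # tool y axis (x,down): y->(cos t, +sin t down); z->(-sin t, cos t)
    for p in ps:
        d=tcp(p)-tcp(p0); print(p,np.round([(d@[np.cos(t),np.sin(t)])/1000,(d@[-np.sin(t),np.cos(t)])/1000,np.radians((p-p0)/2)],4).tolist())
E
```

```text
2 [0.0039, -0.0033, 0.0175]
4 [0.008, -0.0064, 0.0349]
6 [0.0122, -0.0094, 0.0524]
8 [0.0164, -0.0123, 0.0698]
10 [0.0208, -0.015, 0.0873]
12 [0.0252, -0.0176, 0.1047]
14 [0.0298, -0.0201, 0.1222]
16 [0.0344, -0.0224, 0.1396]
18 [0.0391, -0.0246, 0.1571]
20 [0.0439, -0.0266, 0.1745]
22 [0.0488, -0.0285, 0.192]
24 [0.0537, -0.0302, 0.2094]
26 [0.0587, -0.0318, 0.2269]
28 [0.0638, -0.0332, 0.2443]
30 [0.0689, -0.0345, 0.2618]
32 [0.0047, -0.0024, 0.0175]
34 [0.0095, -0.0046, 0.0349]
36 [0.0143, -0.0067, 0.0524]
38 [0.0192, -0.0086, 0.0698]
40 [0.0242, -0.0104, 0.0873]
42 [0.0292, -0.012, 0.1047]
44 [0.0343, -0.0135, 0.1222]
46 [0.0395, -0.0148, 0.1396]
48 [0.0447, -0.0159, 0.1571]
50 [0.0499, -0.0169, 0.1745]
52 [0.0551, -0.0177, 0.192]
54 [0.0604, -0.0183, 0.2094]
56 [0.0657, -0.0188, 0.2269]
58 [0.0711, -0.0191, 0.2443]
60 [0.0764, -0.0192, 0.2618]
```

Call:
carry_out --steps '[0,0.004,-0.0033,0.017,0,0,0,0,0.008,-0.0064,0.035,0,0,0,0,0.0122,-0.0094,0.052,0,0,0,0,0.0164,-0.0123,0.07,0,0,0,0,0.0208,-0.015,0.087,0,0,0]'

```text
time_s: 15.15
eef_pos: [0.5821, -0.1464, 0.1649]
eef_rot: [-0.036, 0.731, 0.681, -0.033]
wrist_force: [-11.3, -2.6, 0.4]
opening: 0.116
grasp_force: 58.7
```

```bash
python3 - <<'E'
import numpy as np
r=np.hypot(95,83);a0=np.degrees(np.arctan2(83,-95));L=56.5
def tcp(p):
    a=np.radians(a0-p);t=np.radians(p/2);return np.array([r*np.cos(a)+L*np.sin(t),-(r*np.sin(a)+L*np.cos(t))])
for p0,ps in((10,range(13,56,3)),):
    t=np.radians(p0/2)
    for p in ps:
        d=tcp(p)-tcp(p0); print(p,np.round([(d@[np.cos(t),np.sin(t)])/1000,(d@[-np.sin(t),np.cos(t)])/1000,np.radians((p-p0)/2)],4).tolist())
E
```

```text
13 [0.0064, -0.0044, 0.0262]
16 [0.0129, -0.0086, 0.0524]
19 [0.0197, -0.0124, 0.0785]
22 [0.0267, -0.0159, 0.1047]
25 [0.0339, -0.019, 0.1309]
28 [0.0412, -0.0219, 0.1571]
31 [0.0487, -0.0243, 0.1833]
34 [0.0563, -0.0265, 0.2094]
37 [0.064, -0.0282, 0.2356]
40 [0.0718, -0.0296, 0.2618]
43 [0.0797, -0.0306, 0.288]
46 [0.0876, -0.0312, 0.3142]
49 [0.0956, -0.0315, 0.3403]
52 [0.1036, -0.0314, 0.3665]
55 [0.1115, -0.0309, 0.3927]
```

Call:
carry_out --steps '[0,0.0064,-0.0044,0.026,0,0,0,0,0.013,-0.0086,0.052,0,0,0,0,0.0197,-0.0124,0.079,0,0,0,0,0.0267,-0.0159,0.105,0,0,0,0,0.034,-0.019,0.131,0,0,0,0,0.041,-0.022,0.157,0,0,0,0,0.0487,-0.0243,0.183,0,0,0,0,0.0563,-0.0265,0.209,0,0,0,0,0.064,-0.028,0.236,0,0,0,0,0.072,-0.0296,0.262,0,0,0,0,0.08,-0.0306,0.288,0,0,0,0,0.0876,-0.0312,0.314,0,0,0,0,0.0956,-0.0315,0.34,0,0,0,0,0.1036,-0.0314,0.366,0,0,0,0,0.1115,-0.031,0.393,0,0,0,0,0.1115,-0.031,0.393,0,0,0]'

```text
time_s: 16.75
eef_pos: [0.6988, -0.1561, 0.1901]
eef_rot: [-0.174, 0.711, 0.661, -0.164]
wrist_force: [-4.4, -4.6, 10.5]
opening: 0.113
grasp_force: 59.6
```

```bash
cat > ang.py <<'E'
from h import *
o=ctrl.get_obs(); M=rot(o["eef_rot"]); G=np.array(o["eef_pos"])+.0565*M[:,2]
xf=np.array([.9974,-.0716]); h=np.array([.564,-.1445])+.095*xf
a=np.degrees(np.arctan2(G[2]-.012,(G[:2]-h)@xf)); print("G",G.round(4),"phi",138.86-a,"r",np.hypot(G[2]-.012,(G[:2]-h)@xf))
E
python3 ang.py
```

```text
G [ 0.6727 -0.1544  0.14  ] phi 55.16577779955095 r 0.1287715786722082
```

Call:
carry_out --steps '[0,0.005,-0.0013,0.017,0,0,0,0,0.01,-0.0027,0.035,0,0,0,0,0.0154,-0.0041,0.052,0,0,0,0,0.0154,-0.0041,0.052,0,0,0,0,0.0154,-0.0041,0.052,0,0,0]'

```text
time_s: 17.25
eef_pos: [0.7143, -0.1574, 0.187]
eef_rot: [-0.191, 0.707, 0.657, -0.18]
wrist_force: [-3.2, -5.1, 9.7]
opening: 0.111
grasp_force: 60.2
```

```bash
python3 ang.py; python3 - <<'E'
from h import *
a=snap("scene","s6")
cv2.imwrite("pics/c6.png",cv2.resize(a[140:300,240:400],(590,590),interpolation=2)[:,:,::-1])
E
```

```text
G [ 0.6858 -0.1555  0.1383] phi 61.033742899915595 r 0.12916510514720428
```

View pics/c6.png

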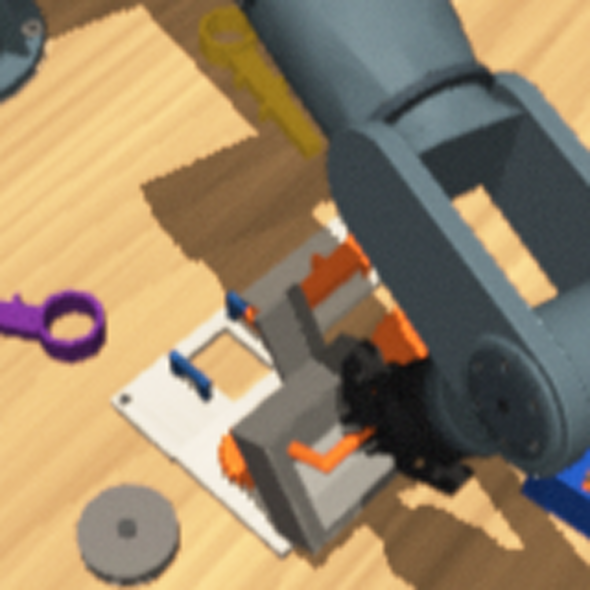

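Call:
carry_out --steps '[0,0,0,0,0,0,0.2,0,0,0,0,0,0,0.35,0,0,0,0,0,0,0.4,0,0,0,0,0,0,0.4,0,0,0,0,0,0,0.4]'

```text
time_s: 17.8
eef_pos: [0.7142, -0.1551, 0.1833]
eef_rot: [-0.192, 0.706, 0.658, -0.179]
wrist_force: [0.3, -0.6, -0.1]
opening: 0.4
grasp_force: 0.0
```

Call:
carry_out --steps '[0,0,-0.01,0,0,0,0.4,0,0,-0.025,0,0,0,0.4,0,0,-0.045,0,0,0,0.4,0,0,-0.065,0,0,0,0.4,0,0,-0.085,0,0,0,0.4,0,-0.01,-0.11,0,0,0,0.4,0,-0.03,-0.14,-0.1,0,0,0.4,0,-0.05,-0.17,-0.2,0,0,0.4,0,-0.07,-0.2,-0.3,0,0,0.4,0,-0.09,-0.23,-0.4,0,0,0.4,0,-0.11,-0.26,-0.5,0,0,0.4,0,-0.11,-0.26,-0.5,0,0,0.4,0,-0.11,-0.26,-0.5,0,0,0.4,0,-0.11,-0.26,-0.5,0,0,0.4]'

```text
time_s: 19.2
eef_pos: [0.7513, -0.1578, 0.4619]
eef_rot: [-0.013, 0.731, 0.682, -0.012]
wrist_force: [-0.4, 0.1, -1.3]
opening: 0.402
grasp_force: 0.0
```

```bash
python3 - <<'E'
from h import *
print(proj("scene",[.685,-.153,.136]))
a=snap("scene","s7")
cv2.imwrite("pics/c7.png",cv2.resize(a[140:300,240:400],(590,590),interpolation=2)[:,:,::-1])
E
```

```text
(np.float64(338.3658310823796), np.float64(256.40699453524286))
```

View pics/c7.png

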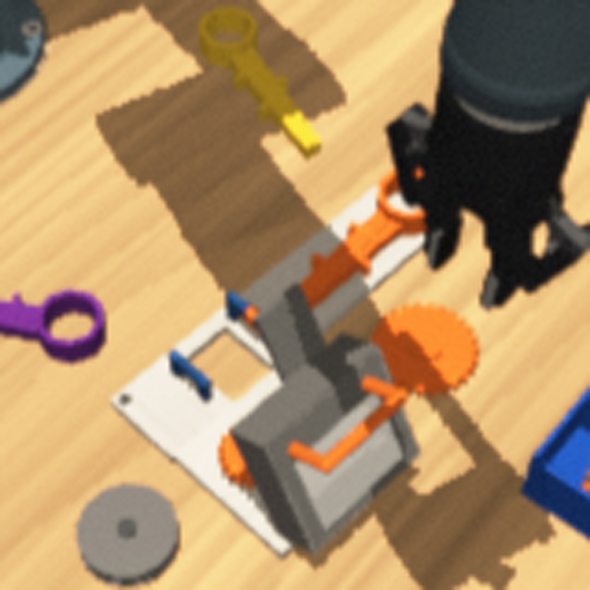

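The cover stands open by itself with the gripper clear. The handle's middle is at full-frame pixel (339,257), against (338,256) expected for about 61 degrees. The wedge still lies flat on the deck, outside the keepers, so I'm handing in.

```bash
python3 -c "
from h import *
print(ctrl.hand_in())"
```

```text
the job is handed in; nothing more can be done
None
```

The job is handed in, though no verdict came back: the wedge lies flat with its tip about 30 mm past the outer keeper, the cover stands at about 61 degrees by my measurement, and as far as I could see the other things on the bench were not disturbed.

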